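# Hang the slide rack on the draining stand's side-opening hooks

## Task

Pick up the slide rack by its grip block and hang it on the draining stand's twin hooks: bring its rod in sideways under the lips until it meets the back of the throats, then lower it gently to the bottom of both throats and let go. It must hang straight and still; never knock, force or drop it against the stand, and leave the dish, timer and tube alone.

Things in the scene. Friction and masses are not known exactly. Their poses are not given: they have to be found in the camera images.
- rack: Loose steel slide rack with glass slides, 0.2 to 0.33 kg, standing on the worktop. Origin: centre of its underside; z up; x along its cross rod. Cage 57 (x) by 84 (y) by 34 mm high; two straps at x = +-27 mm rise to the cross rod, a 9 mm round bar 78 mm up, x = -51 to +51 mm. The same either way round (half turn about z).
- rod_mid (a point): Middle of the rack's cross rod, on its axis, 78 mm above the rack's underside; axes as the rack's. The free lengths of the rod that lie in the hooks run from the straps (outer faces x = +-28.5 mm) to the 16 mm wide end collars (inner faces x = +-46 mm).
- grip (a point): Centre of the rack's grey grip block, 50 mm above the rod axis: 36 mm long (x), 12 mm thick (y), 26 mm high; pinch it from above across its 12 mm. Below it an 8 mm round stalk leads down to the rod.
- stand: Steel draining stand, fixed: drip plate 130 (x) by 225 (y) mm, 12 mm high, a 16 mm post 166 mm high at y = -125 mm. Origin on the worktop below hook_nominal; z up. A boss head on the post carries a yoke with two equal hook plates 6 mm thick, centred at x = +-37 mm, free between them. Mouths open to +y. Crossbar at y = -67 to -77 mm, its top 17 mm above the seated rod's axis.
- hook_nominal (a point): Nominal axis middle of the seated rod, 130 mm above the worktop; axes as the stand's (rod along x). The boss head was clamped by hand: both hooks together really sit up to 25 mm either way along y and up to 4 mm up or down from here, unmeasured: find back wall and throat bottom by feel or sight. The clamps do not give. Keep the rack's force on the stand under 18 N.
- throat_back (a point): Point on the throats' back wall, 6.5 mm to -y of hook_nominal, same axes, same unmeasured shift. From the seated axis: throat 13 mm wide (y -6.5 to +6.5), bottom 4.5 mm below; the back wall runs from there up to the lip, so a rod slid in sideways stops against it 2 mm before the throat's middle.
- mouth (a point): Nominal middle of the side mouths, y = +30 mm, z = +21.5 mm from hook_nominal, same axes and unmeasured shift. Mouth 24 mm high: below it the nose (y 6.5 to 30) with a level top 9.5 mm above the seated axis, above it the lip (y -14 to +30, flared tip to +40), underside 33.5 and top 41.5 mm (tip 47) above the seated axis; nothing can enter from above.
- dish: Bystander: closed petri dish, 90 mm wide, 13 mm high; origin at the centre of its underside. Leave alone.
- timer: Bystander: small square bench timer, 66 by 66 by 20 mm; origin at the centre of its underside. Leave alone.
- tube: Bystander: capped 50 ml tube lying down, 33 mm wide, 114 mm long; origin at the centre of its underside. Leave alone.
Things that resemble listed ones, but are neither listed nor needed, are in the scene too. Leave any yellow look-alike of the rack alone.

How it is judged:
On the way, in this order (a step that is already met when the one before it is completed fails the run):
1. the rack is lifted clear of the worktop (height (world z) of rack above 0.03 m), for 0.1 s.
2. the rod has come in sideways, at the height of the mouths (y of rod_mid in the frame of hook_nominal between -0.029 and 0.032 m and z of rod_mid in the frame of hook_nominal between 0.008 and 0.036 m and x of rod_mid in the frame of hook_nominal between -0.012 and 0.012 m), for 0.05 s.
At the end, for the whole second after the job is handed in: The rack hangs at rest on the stand alone (over 1 N), rod at the bottom of both throats: its middle within 29 mm along y, 12 mm along x and -7 to +6 mm in height of hook_nominal, upright within 0.10 rad, in line with the stand within 0.12 rad, slower than 0.03 m/s and 0.3 rad/s (y of rod_mid in the frame of hook_nominal between -0.029 and 0.029 m and z of rod_mid in the frame of hook_nominal between -0.007 and 0.006 m and x of rod_mid in the frame of hook_nominal between -0.012 and 0.012 m and angle between rack's own z axis and vertical below 0.1 rad and angle between the x axis of rack and the x axis of stand, either way round below 0.12 rad and contact force between rack and stand above 1 N and linear speed of rack below 0.03 m/s and angular speed of rack below 0.3 rad/s); the robot touches nothing.
It fails at once if the rack is pressed or knocked against the stand with more than 18 N (contact force between rack and stand above 18 N).
It fails at once if the arm or fingers press on the stand with more than 10 N (contact force between any of the fingers, the arm and stand above 10 N).
It fails at once if the dish is moved by more than 15 mm (distance of dish from where it was at the start of the episode above 0.015 m).
It fails at once if the timer is moved by more than 15 mm (distance of timer from where it was at the start of the episode above 0.015 m).
It fails at once if the tube is moved by more than 15 mm (distance of tube from where it was at the start of the episode above 0.015 m).
It also fails if it takes over 45 s, if anything falls off the work surface, if the arm or the gripper's body presses on something with over 40 N, if the wrist force passes 120 N, or if a joint passes its speed limit or range.

## Robot

A 7-joint arm with a two-finger parallel gripper is mounted at the origin on a cart in front of the work surface, level with it; the furniture and walls round the work are solid. World frame = base frame: x ahead of the robot, y to its left, z up, the work surface at z = 0. Lengths are in m, angles in rad, forces in N, time in s.
With the tool pointing down it reaches from about 0.425 to 0.925 m from the base axis. Payload 6.8 kg.
Tool frame: the origin (TCP) lies on the centre line of the jaws, within the pads' length; the fingertips stand 14 mm ahead of it and the grasp point (between the pads) lies 5 mm behind it (r.nose_length is the distance from the TCP to the fingertips, in m); z points along the fingers, y is the direction in which the jaws open and shut (so a half turn about z gives the same grasp; the last joint's range is limited). The gripper opens to 85 mm and grips with 20 to 120 N. Pads are 22 mm wide; open, the fingers measure 114 mm over their backs; the gripper's body (76 mm by 85 mm) begins 54 mm behind the grasp point. The pads swing forward as they close: fully open they stand 13 mm farther back than shut.
Start: joints at [1.024, 0.477, 0.022, 1.555, -0.011, 1.109, -0.083], TCP at [0.287, -0.611, 0.245] pointing down, gripper open.
Joint ranges: [-2.96, 2.96], [-0.34, 2.1], [-1.41, 1.46], [0.24, 2.44], [-1.37, 4.51], [0.17, 1.92], [-2.96, 2.96]. Speed limits (rad/s): [2.39, 2.39, 3.14, 3.14, 3.14, 3.14, 3.14].

## Interface

Orientations are given as a rotation vector (axis times angle).
In Python, from bench import r, imaging, look_for, outline_of gives the robot as it stands. The module is installed in compiled form; this text tells all that it offers.
- The arm moves only by the tool carry_out, never from a script. Its arguments are lists of equal length, an entry for each row: "offset": the shift along the tool's x, y, z as a fraction of full scale, a list of three; "turn": the turn, a rotation vector about the tool's x, y, z as a fraction of full scale, a list of three. A call has 1 to 8 rows; each row is the pose to reach, as a shift and turn from the pose commanded when the call began, along the tool's axes at that moment; what a row does not reach only later rows make up. Full scale, the value 1, is 0.5 m for a shift and 1.5 rad for a turn. A row lasts 1/10 s, in which the tool goes at most 50 mm and 8.59 degrees, less where a joint would pass 70% of its speed; a pose out of reach is approached as far as the arm can. A call with a number of a shift or a turn outside -1 to 1 is refused whole. A call with a gripper value outside its range is refused whole. "hand" is the closure, from 0 (fully open) to 1 (shut), set as the call begins (left out, the last holds). The fingers move at their own pace and stop on an object; "force" is the grip in N (left out, the last holds). Time passes only in rows, so rows that repeat a pose let the fingers close. It gives the time, the measured TCP pose, the force and the opening at its end, in the units of the state.
- r.get_obs(): the state, without advancing time (a new reading comes with each control period).
- imaging.grab_frame(name): name is "scene" or "top" or "wrist"; returns a dict with "pixels" (420x560x3 uint8, red, green, blue), "fx", "fy", "cx", "cy" (pixels), "R" (3x3) and "t" (3): a world point X has camera coordinates R X + t. Camera axes: x right, y down, z forward; pixel columns grow to the right and rows downward; lengths in m; the calibration is good to about 2 mm. The wrist camera is an equidistant fisheye: a pixel r from the principal point sees the ray r / f radians off the axis. A picture is of the moment at which its call begins. There is no depth.
- r.hand_in(): hands the job in, once; it reports no verdict.
Trained networks look in the newest picture that a camera, given by its name, has taken for a name from the list of things; names that differ only in an ending like _2 or _b are one class to them, and where a whole thing is asked for, a point or a joint stands for the part that bears it (a point fixed in the world has none). Each returns a list of dicts, best first, with "score" (0 to 1); they miss things now and then, are a little off and sometimes report something else, mostly with a low value. They report only what shows in the picture. A call takes as long as a camera call. They do not tell look-alikes from the thing itself.
- look_for(query, camera): "xyz" ([x, y, z] in m, in the coordinates of the camera as it stood for that picture, good to about 4 mm: the middle of the surface that is visible of it).
- outline_of(query, camera): "region" (420x560 bool, what is visible of it).
The state is a dict: "clock": time; "joints": joint angles; "qvel": joint speeds; "tau": joint torques, N m; "tcp_pos": TCP position; "orientation": TCP orientation; "contact_force": force on the tool from outside, world axes, zero at the start; "moment": the same for the moment, N m; "grip_width": finger opening in m.
Only numpy, scipy, OpenCV 4.12 (cv2) and the standard library are available. Lean on these libraries where they do the work, as an engineer would, in place of code of your own. Each camera call takes 0.05 s, during which the arm holds its last target. There are 200 camera calls.

## Working session

There is one attempt and no reset: what is moved stays moved. The work goes in short steps, Python scripts to look and compute and a tool call to move; the robot and the scene stay as the last step left them, time stands still between calls to the robot, and variables do not carry over. Pictures are saved under pics/ and viewed, about 8 in all and at most 12, crops included, and the job is handed in when it is done.

Besides the shell and the picture viewer there is one more tool, called after "Request:" by a JSON object that holds its "api" and its "payload", one argument or row to a line. carry_out: Moves the arm, as the interface text tells. Shift numbers are shares of 0.5 m and turn numbers shares of 1.5 rad, none past 1 either way. Its arguments: {"type":"object","properties":{"offset":{"type":"array","items":{"type":"array","items":{"type":"number","minimum":-1,"maximum":1}}},"turn":{"type":"array","items":{"type":"array","items":{"type":"number","minimum":-1,"maximum":1}}},"hand":{"type":"number"},"force":{"type":"number"}},"required":["offset","turn"]}

```bash
mkdir -p pics
cat > h.py <<'E'
from bench import r, imaging, look_for, outline_of
import numpy as np, cv2
from scipy.spatial.transform import Rotation as Ro
def shot(n,name=None):
    f=imaging.grab_frame(n)
    if name: cv2.imwrite('pics/'+name,np.ascontiguousarray(f['pixels'][:,:,::-1]))
    return f
def world(f,x): return np.array(f['R']).T@(np.array(x)-np.array(f['t']))
def proj(f,X):
    c=np.array(f['R'])@np.array(X)+np.array(f['t']); return np.array([f['cx']+f['fx']*c[0]/c[2],f['cy']+f['fy']*c[1]/c[2]])
def tri(f1,p1,f2,p2):
    P=[]
    for f in(f1,f2):
        K=np.array([[f['fx'],0,f['cx']],[0,f['fy'],f['cy']],[0,0,1]]);P.append(K@np.c_[np.array(f['R']),np.array(f['t'])])
    X=cv2.triangulatePoints(P[0],P[1],np.array(p1,float).reshape(2,1),np.array(p2,float).reshape(2,1)).ravel();return X[:3]/X[3]
def onz(f,p,z):
    R=np.array(f['R']);o=-R.T@np.array(f['t']);d=R.T@np.array([(p[0]-f['cx'])/f['fx'],(p[1]-f['cy'])/f['fy'],1]);return o+d*(z-o[2])/d[2]
E
python3 - <<'E'
from h import *
np.set_printoptions(precision=4,suppress=True)
for c in('scene','top'):
    f=shot(c,c+'1.png')
    print(c,f['fx'],-np.array(f['R']).T@np.array(f['t']))
    for q in('rack','stand','grip','dish','timer','tube'):
        for d in look_for(q,c)[:3]:
            w=world(f,d['xyz']);print(q,round(d['score'],2),w,proj(f,w).round())
o=r.get_obs();print(o['clock'],o['tcp_pos'],o['orientation'],o['grip_width'])
a=cv2.imread('pics/scene1.png');b=cv2.imread('pics/top1.png')
E
```

```text
scene 509.4424018285906 [0.0264 0.5715 1.1085]
rack 0.95 [0.509  0.2115 0.029 ] [228. 297.]
rack 0.9 [0.3607 0.1143 0.0255] [302. 306.]
stand 0.74 [ 0.5179 -0.1708  0.0041] [322. 205.]
grip 0.87 [0.3635 0.1169 0.0305] [300. 305.]
grip 0.68 [0.5099 0.2111 0.0293] [228. 296.]
dish 0.77 [0.7106 0.1104 0.0068] [201. 232.]
timer 0.9 [ 0.5436 -0.4057  0.016 ] [363. 151.]
tube 0.97 [0.4717 0.3496 0.0291] [197. 349.]
tube 0.56 [ 0.5475 -0.4071  0.0189] [363. 150.]
top 524.1254512742803 [ 0.1886 -0.0143  1.787 ]
rack 0.63 [0.3698 0.1107 0.0311] [229. 266.]
rack 0.6 [0.5164 0.2016 0.0296] [200. 226.]
stand 0.83 [ 0.5152 -0.1788  0.0048] [310. 218.]
grip 0.92 [0.3623 0.1103 0.0347] [229. 269.]
grip 0.7 [0.5152 0.2024 0.0304] [199. 226.]
dish 0.86 [0.7139 0.108  0.007 ] [224. 170.]
timer 0.67 [ 0.5513 -0.4132  0.0165] [377. 202.]
timer 0.33 [0.4775 0.3424 0.0238] [159. 241.]
tube 0.85 [0.4761 0.3464 0.0248] [158. 241.]
0.7 [ 0.2868 -0.6111  0.2453] [3.0663 0.6837 0.    ] 0.08543331341259325
```

Run:
```python
import cv2
a=cv2.imread('pics/scene1.png')[130:400,130:430]
cv2.imwrite('pics/s1c.png',cv2.resize(a,(666,600),interpolation=cv2.INTER_CUBIC))
b=cv2.imread('pics/top1.png')[140:300,140:400]
cv2.imwrite('pics/t1c.png',cv2.resize(b,(780,480),interpolation=cv2.INTER_CUBIC))
```

```text
(no output)
```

View pics/s1c.png

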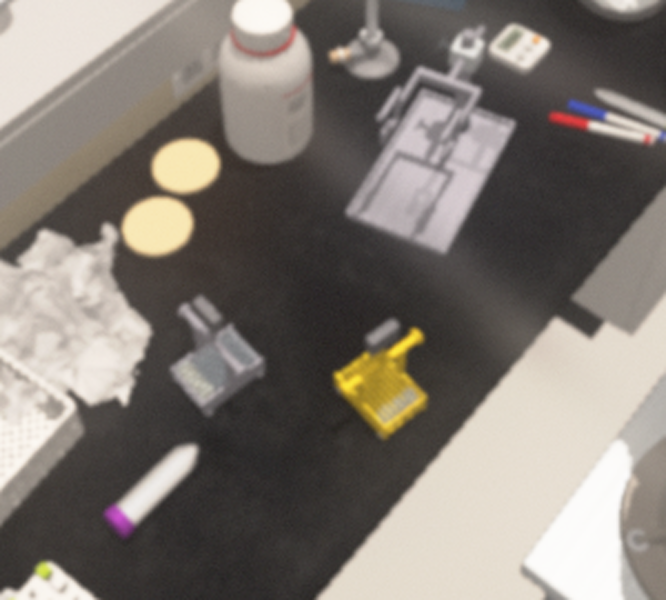

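View pics/t1c.png

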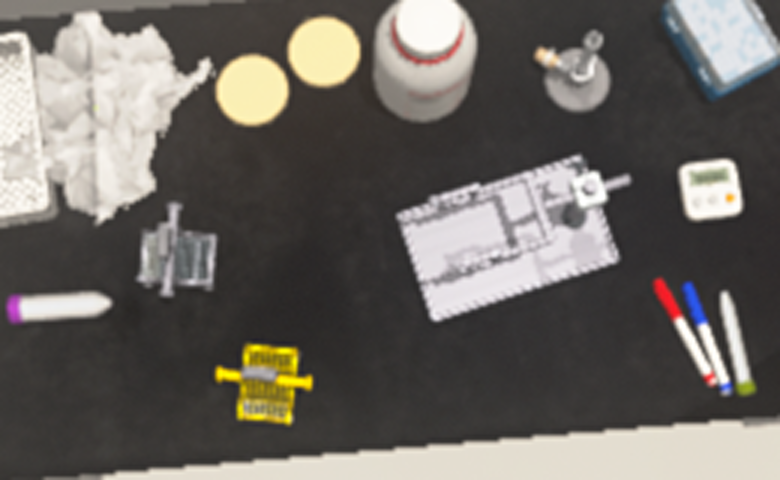

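The steel rack is at about (0.51, 0.20): scene crop (218,350), top crop (175,255). The yellow look-alike is at (0.36, 0.11). The stand's plate is at top crop (510,240), its post on the -y side at (590,188), so the mouths open towards the rack. Next, a planner, then a look from the wrist.

```bash
cat >> h.py <<'E'
def plan(target,yaw=None):
    "offset/turn fractions to a world TCP target; yaw = world angle of tool x, tool pointing down"
    o=r.get_obs();R0=Ro.from_rotvec(o['orientation']);d=R0.inv().apply(np.array(target)-o['tcp_pos'])
    t=np.zeros(3)
    if yaw is not None:
        R1=Ro.from_matrix(np.array([[np.cos(yaw),np.sin(yaw),0],[np.sin(yaw),-np.cos(yaw),0],[0,0,-1]]));t=(R0.inv()*R1).as_rotvec()
    print('offset',(d/.5).round(4),'turn',(t/1.5).round(4),'rows',np.ceil(max(np.linalg.norm(d)/.05,np.linalg.norm(t)/.15)))
def fproj(f,X):
    c=np.array(f['R'])@np.array(X)+np.array(f['t']);n=np.hypot(c[0],c[1]);k=f['fx']*np.arctan2(n,c[2])/n
    return np.array([f['cx']+k*c[0],f['cy']+k*c[1]])
def fray(f,p):
    v=np.array([p[0]-f['cx'],p[1]-f['cy']]);n=np.linalg.norm(v);a=n/f['fx'];d=np.r_[v/n*np.sin(a),np.cos(a)];R=np.array(f['R']);return -R.T@np.array(f['t']),R.T@d
def fonz(f,p,z):
    o,d=fray(f,p);return o+d*(z-o[2])/d[2]
E
python3 - <<'E'
from h import *
f=shot('wrist')
R=np.array(f['R']);print(f['fx'],-R.T@np.array(f['t']),R[2])
plan([.43,-.30,.36],0.2)
E
```

```text
325.19226210127806 [ 0.35156911 -0.58019157  0.37250928] [-0.25761078 -0.12143327 -0.95858784]
offset [ 0.5236 -0.4415 -0.2294] turn [1.000e-04 0.000e+00 1.592e-01] rows 8.0
```

Request:
{"api": "carry_out", "payload": {
  "offset": [
    [0.52,-0.44,-0.23],
    [0.52,-0.44,-0.23],
    [0.52,-0.44,-0.23],
    [0.52,-0.44,-0.23],
    [0.52,-0.44,-0.23],
    [0.52,-0.44,-0.23],
    [0.52,-0.44,-0.23],
    [0.52,-0.44,-0.23]
  ],
  "turn": [
    [0,0,0.16],
    [0,0,0.16],
    [0,0,0.16],
    [0,0,0.16],
    [0,0,0.16],
    [0,0,0.16],
    [0,0,0.16],
    [0,0,0.16]
  ]
}}

```text
clock: 1.55
tcp_pos: [0.4325, -0.2958, 0.3628]
orientation: [3.124, 0.326, 0.007]
contact_force: [-0.1, 0.4, 0.2]
grip_width: 0.0857
```

Run:
```python
from h import *
f=shot('wrist','w1.png');plan([.43,-.02,.36],0.2)
for c in('stand','hook_nominal','rack'):
    for d in look_for(c,'wrist')[:2]: print(c,d['score'],world(f,d['xyz']))
```

```text
offset [ 0.1103 -0.5431  0.0045] turn [ 0.0007 -0.0024  0.0043] rows 6.0
stand 0.68 [ 0.51507959 -0.19328039  0.00542279]
hook_nominal 0.61 [ 0.51491631 -0.18953351  0.00503005]
rack 0.87 [0.370189   0.09745207 0.02822875]
rack 0.65 [0.51522975 0.19692598 0.02414048]
```

View pics/w1.png

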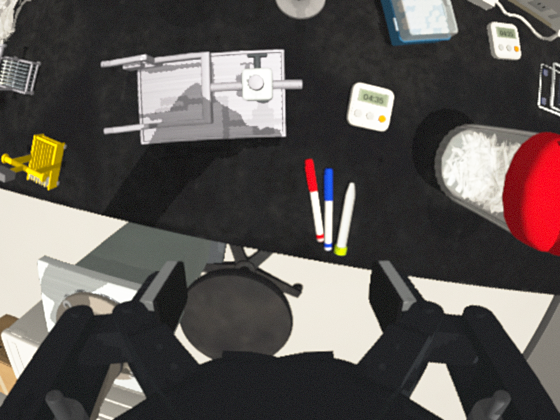

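The wrist picture shows the plate (corners near (139,66), (285,50), (286,136), (141,143)), the post top at (256,82) and the two hook lips reaching left, to (103,64) and (106,131). Moving closer between rack and stand.

Request:
{"api": "carry_out", "payload": {
  "offset": [
    [0.11,-0.45,0.06],
    [0.11,-0.45,0.06],
    [0.11,-0.45,0.06],
    [0.11,-0.45,0.06],
    [0.11,-0.45,0.06],
    [0.11,-0.45,0.06]
  ],
  "turn": [
    [0,0,0],
    [0,0,0],
    [0,0,0],
    [0,0,0],
    [0,0,0],
    [0,0,0]
  ]
}}

```text
clock: 2.35
tcp_pos: [0.4377, -0.0672, 0.3293]
orientation: [-3.124, -0.318, 0.003]
contact_force: [-0.2, -0.6, 0.9]
grip_width: 0.0851
```

Run:
```python
from h import *
f=shot('wrist','w2.png')
import pickle;pickle.dump(f,open('w2.pkl','wb'))
a=cv2.imread('pics/w2.png');cv2.imwrite('pics/w2b.png',cv2.resize(a[:300],(800,429),interpolation=cv2.INTER_CUBIC))
for c in('stand','rack'):
    for d in look_for(c,'wrist')[:2]: w=world(f,d['xyz']);print(c,d['score'],w,fproj(f,w))
```

```text
stand 0.95 [ 0.51571544 -0.16673072  0.00248665] [358.30270176 126.77336197]
rack 0.77 [0.51396433 0.20287581 0.07386596] [86.3691963  81.69380329]
rack 0.73 [0.37288255 0.10720339 0.03139608] [148.21618007 190.09144511]
```

View pics/w2b.png

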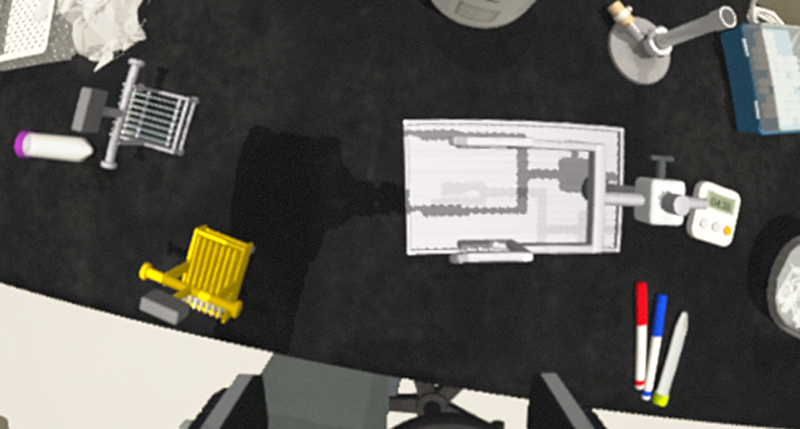

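Run:
```python
from h import *
import pickle
np.set_printoptions(precision=4,suppress=True)
f=pickle.load(open('w2.pkl','rb'))
a=cv2.imread('pics/w2.png')
s=560/800
c=np.array([fonz(f,np.array(p)*s,.012)[:2] for p in[(404,121),(623,128),(619,250),(407,254)]])
print(c); d=np.roll(c,-1,0)-c;print(np.linalg.norm(d,axis=1),np.degrees(np.arctan2(d[:,1],d[:,0])),c.mean(0))
lip=np.array([fonz(f,np.array(p)*s,.1735)[:2] for p in[(456,141),(452,258)]]);print('tips',lip,np.linalg.norm(lip[0]-lip[1]),lip.mean(0))
cr=cv2.resize(a[70:200,270:530],(780,390),interpolation=cv2.INTER_CUBIC);cv2.imwrite('pics/w2s.png',cr)
cr=cv2.resize(a[30:130,0:180],(792,440),interpolation=cv2.INTER_CUBIC);cv2.imwrite('pics/w2r.png',cr)
```

```text
[[ 0.5486 -0.0509]
 [ 0.6006 -0.2679]
 [ 0.4765 -0.2974]
 [ 0.4234 -0.08  ]]
[0.2231 0.1276 0.2237 0.1285] [ -76.5112 -166.6377  103.7116   13.097 ] [ 0.5123 -0.174 ]
tips [[ 0.5287 -0.0846]
 [ 0.4575 -0.0981]] 0.07246030553295207 [ 0.4931 -0.0913]
```

View pics/w2s.png

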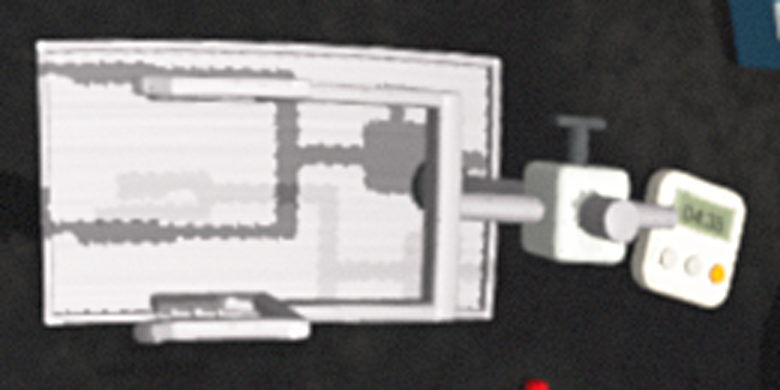

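View pics/w2r.png

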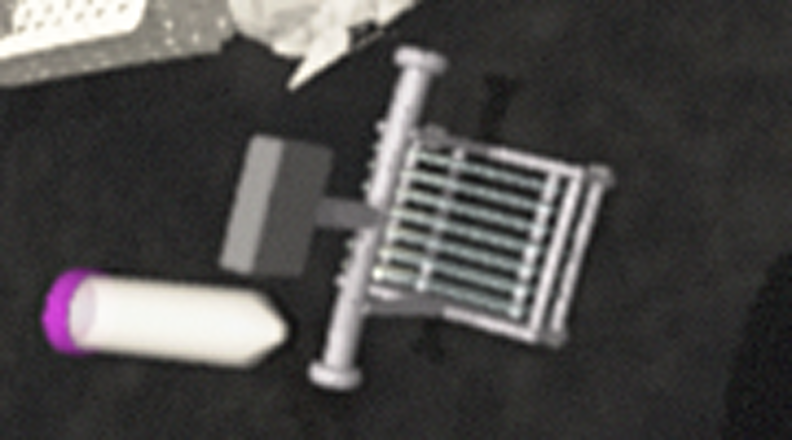

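The stand crop shows lip tips at (137,85) and (135,328) and the boss at (575,215). The rack crop shows collars at (419,62) and (335,375), and the top face of the grip centred near (251,204).

Run:
```python
from h import *
import pickle
np.set_printoptions(precision=4,suppress=True)
f=pickle.load(open('w2.pkl','rb'))
g=lambda p,z:fonz(f,np.array(p)/4.4+[0,30],z)
A,B=g((419,62),.078),g((335,375),.078);d=A-B
print('collars',A,B,np.linalg.norm(d),np.degrees(np.arctan2(d[1],d[0])),'mid',(A+B)/2)
q=[g(p,.141) for p in[(255,135),(285,140),(245,275),(220,265)]];print('gripTop',np.array(q),np.mean(q,0))
e=q[0]-q[3];print(np.degrees(np.arctan2(e[1],e[0])),np.linalg.norm(e),np.linalg.norm(q[1]-q[0]))
yaw=np.arctan2(d[1],d[0])
for z in(.2,):plan([*((A+B)/2)[:2],z],yaw)
```

```text
collars [0.5641 0.1967 0.078 ] [0.4686 0.2098 0.078 ] 0.09637488934347621 -7.8281093921883365 mid [0.5164 0.2032 0.078 ]
gripTop [[0.5349 0.2044 0.141 ]
 [0.5338 0.1936 0.141 ]
 [0.4983 0.2005 0.141 ]
 [0.5004 0.21   0.141 ]] [0.5168 0.2021 0.141 ]
-9.20579212207832 0.034915418906706096 0.0108253446019176
offset [ 0.2612 -0.5103  0.2593] turn [0.0003 0.0006 0.2214] rows 7.0
```

Request:
{"api": "carry_out", "payload": {
  "offset": [
    [0.26,-0.51,0.26],
    [0.26,-0.51,0.26],
    [0.26,-0.51,0.26],
    [0.26,-0.51,0.26],
    [0.26,-0.51,0.26],
    [0.26,-0.51,0.26],
    [0.26,-0.51,0.26],
    [0.26,-0.51,0.26]
  ],
  "turn": [
    [0,0,0.227],
    [0,0,0.227],
    [0,0,0.227],
    [0,0,0.227],
    [0,0,0.227],
    [0,0,0.227],
    [0,0,0.227],
    [0,0,0.227]
  ]
}}

```text
clock: 3.3
tcp_pos: [0.5155, 0.2075, 0.1978]
orientation: [-3.133, 0.219, 0.005]
contact_force: [0.4, -0.2, 0.6]
grip_width: 0.0852
```

Run:
```python
from h import *
import pickle
f=shot('wrist','w3.png');pickle.dump(f,open('w3.pkl','wb'))
o=r.get_obs();print(o['tcp_pos'],o['orientation'])
plan([.5165,.2027,.123],-.145)
for z in(.141,):print(fproj(f,[.5165,.2027,z]))
a=cv2.imread('pics/w3.png');cv2.imwrite('pics/w3b.png',cv2.resize(a,(800,600),interpolation=cv2.INTER_CUBIC))
```

```text
[0.51580716 0.20499495 0.19866366] [ 3.13269791 -0.2229684  -0.00390998]
offset [0.0024 0.0042 0.1513] turn [0.0008 0.0016 0.0019] rows 2.0
[285.06729186 232.43210223]
```

View pics/w3b.png

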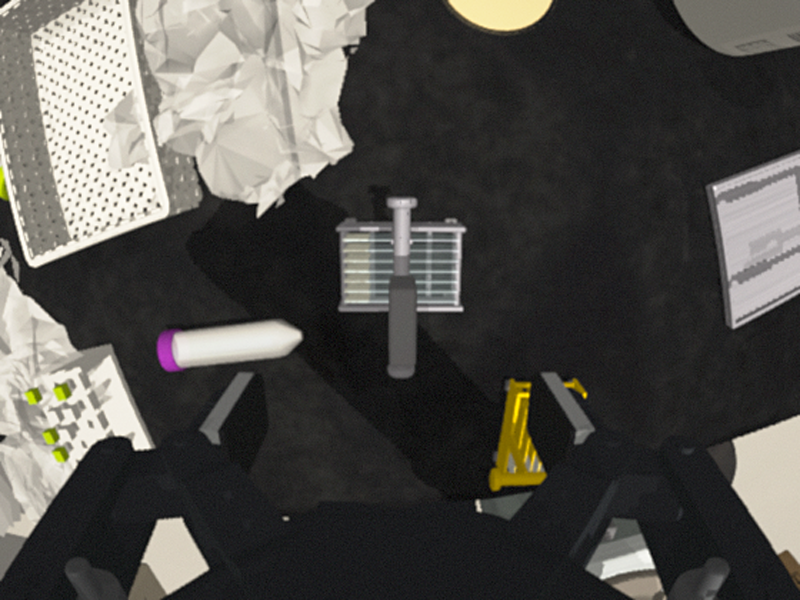

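The grip block (view x 387-417, top ~330) lies centred between the jaws and the rod is parallel to the tool x axis; measured centre is within 2 mm of plan. Descend and grip.

Request:
{"api": "carry_out", "payload": {
  "offset": [
    [0.002,0.002,0.08],
    [0.002,0.002,0.15],
    [0.002,0.002,0.15],
    [0.002,0.002,0.15]
  ],
  "turn": [
    [0,0,0],
    [0,0,0],
    [0,0,0],
    [0,0,0]
  ]
}}

```text
clock: 3.75
tcp_pos: [0.5169, 0.2023, 0.1259]
orientation: [3.132, -0.227, -0.0]
contact_force: [0.4, -0.4, 0.5]
grip_width: 0.0852
```

Request:
{"api": "carry_out", "payload": {
  "offset": [
    [0,0,0],
    [0,0,0],
    [0,0,0],
    [0,0,0],
    [0,0,0],
    [0,0,0],
    [0,0,0],
    [0,0,0]
  ],
  "turn": [
    [0,0,0],
    [0,0,0],
    [0,0,0],
    [0,0,0],
    [0,0,0],
    [0,0,0],
    [0,0,0],
    [0,0,0]
  ],
  "hand": 1,
  "force": 45
}}

```text
clock: 4.55
tcp_pos: [0.5164, 0.2049, 0.1257]
orientation: [-3.133, 0.222, -0.001]
contact_force: [-1.3, 0.8, 4.6]
grip_width: 0.0116
```

Grip is on the 12 mm block (11.6 mm), with the rod axis 0.0477 m below the TCP. Lifting.

Request:
{"api": "carry_out", "payload": {
  "offset": [
    [0,0,-0.04],
    [0,0,-0.12],
    [0,0,-0.2],
    [0,0,-0.28],
    [0,0,-0.28],
    [0,0,-0.28]
  ],
  "turn": [
    [0,0,0],
    [0,0,0],
    [0,0,0],
    [0,0,0],
    [0,0,0],
    [0,0,0]
  ]
}}

```text
clock: 5.15
tcp_pos: [0.5159, 0.204, 0.2651]
orientation: [3.133, -0.223, 0.0]
contact_force: [0.3, 0.1, -3.6]
grip_width: 0.0116
```

Run:
```python
from h import *
o=r.get_obs();print(o['tcp_pos'],o['orientation'],o['contact_force'],o['grip_width'])
plan([.475,.02,.27],.234)
```

```text
[0.51594974 0.20403961 0.26510933] [ 3.13314909e+00 -2.22970578e-01  3.53274681e-04] [ 0.28306181  0.1492252  -3.5895153 ] 0.011571187005837936
offset [-0.0289  0.376  -0.0096] turn [ 4.000e-04 -1.000e-04 -2.507e-01] rows 4.0
```

Request:
{"api": "carry_out", "payload": {
  "offset": [
    [-0.006,0.08,-0.01],
    [-0.012,0.16,-0.01],
    [-0.018,0.24,-0.01],
    [-0.024,0.31,-0.01],
    [-0.029,0.376,-0.01],
    [-0.029,0.376,-0.01],
    [-0.029,0.376,-0.01],
    [-0.029,0.376,-0.01]
  ],
  "turn": [
    [0,0,-0.05],
    [0,0,-0.1],
    [0,0,-0.15],
    [0,0,-0.2],
    [0,0,-0.25],
    [0,0,-0.25],
    [0,0,-0.25],
    [0,0,-0.25]
  ]
}}

```text
clock: 5.95
tcp_pos: [0.4746, 0.0213, 0.2692]
orientation: [-3.119, -0.367, 0.003]
contact_force: [1.0, 0.8, -3.2]
grip_width: 0.0112
```

Run:
```python
from h import *
import pickle
f=shot('wrist','w4.png');pickle.dump(f,open('w4.pkl','wb'))
o=r.get_obs();print(o['tcp_pos'],o['orientation'],o['contact_force'])
for X in ([.5287,-.0846,.1735],[.4575,-.0981,.1735]):print(fproj(f,X))
a=cv2.imread('pics/w4.png')[0:330,260:560]
cv2.imwrite('pics/w4b.png',cv2.resize(a,(545,600),interpolation=cv2.INTER_CUBIC))
```

```text
[0.47488078 0.02160497 0.26947841] [-3.11928895e+00 -3.67903725e-01  2.27290630e-03] [ 0.77883354  0.08988362 -2.49199895]
[431.27538178 179.53777886]
[415.19070237 266.66503001]
```

View pics/w4b.png

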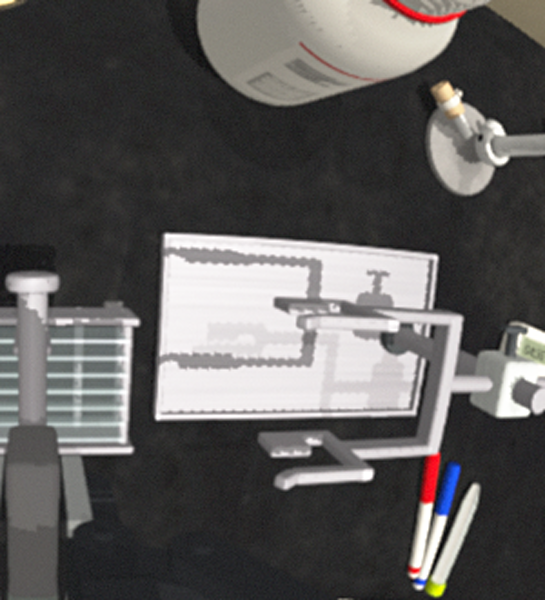

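In the crop the upper hook's nose tip is at (275,303) and its lip tip at (302,322). The lower hook's are at (258,440) and (277,480). The rack hangs straight on the left, rod vertical in the picture. Fitting the hook pose from both views.

Run:
```python
from h import *
import pickle
from scipy.optimize import least_squares
np.set_printoptions(precision=4,suppress=True)
f2=pickle.load(open('w2.pkl','rb'));f4=pickle.load(open('w4.pkl','rb'))
c4=lambda p:np.array(p)/1.818+[260,0]; c2=lambda p:np.array(p)/3+[270,70]
L=[.037,.040,.044];l=[-.037,.040,.044];N=[.037,.030,.0085];n=[-.037,.030,.0085]
obs=[(f4,c4((302,322)),L),(f4,c4((277,480)),l),(f4,c4((275,303)),N),(f4,c4((258,440)),n),(f2,c2((137,85)),L),(f2,c2((135,328)),l),(f2,c2((152,300)),n)]
def res(p,full=True):
    R=Ro.from_euler('z',p[3]);out=[]
    for f,u,m in obs: out+=list(fproj(f,R.apply(m)+p[:3])-u)
    return np.array(out+[(p[3]-.234)*200])
s=least_squares(res,[.502,-.13,.13,.234]);print(s.x,s.fun[:-1].reshape(-1,2))
J=np.linalg.inv(s.jac.T@s.jac);print(np.sqrt(np.diag(J)))
# plate from w4
cs=np.array([fonz(f4,c4(p),.012)[:2] for p in[(164,234),(437,257),(415,415),(157,419)]]);d=np.roll(cs,-1,0)-cs
print(cs.mean(0),np.linalg.norm(d,axis=1),np.degrees(np.arctan2(d[:,1],d[:,0])))
# rack rod: predicted pix of rod far collar centre
o=r.get_obs();t=o['tcp_pos'];R=Ro.from_euler('z',.234)
print('rod +x collar pred',(fproj(f4,t+R.apply([.051,0,-.0477]))-[260,0])*1.818)
print('grip top',(fproj(f4,t+R.apply([.018,0,.0153]))-[260,0])*1.818)
```

```text
[ 0.502  -0.1289  0.118   0.231 ] [[-4.3622 -1.8702]
 [-2.1241 -2.6476]
 [ 4.1645  1.2309]
 [ 4.4071  2.924 ]
 [-1.3877 -0.0469]
 [ 0.1226 -0.5271]
 [ 0.2339  1.8174]]
[0.0004 0.0006 0.0015 0.0045]
[ 0.512  -0.1738] [0.2239 0.128  0.2225 0.1285] [ -76.9305 -166.4626  103.1755   14.1815]
rod +x collar pred [ 32.0503 276.4214]
grip top [ 31.7905 472.0481]
```

Run:
```python
from h import *
import pickle
from scipy.optimize import least_squares
np.set_printoptions(precision=4,suppress=True)
f2=pickle.load(open('w2.pkl','rb'));f4=pickle.load(open('w4.pkl','rb'))
c4=lambda p:np.array(p)/1.818+[260,0]; c2=lambda p:np.array(p)/3+[270,70]
L=[.037,.040,.044];l=[-.037,.040,.044]
obs=[(f4,c4((302,322)),L),(f4,c4((277,480)),l),(f2,c2((137,85)),L),(f2,c2((135,328)),l)]
def res(p):
    R=Ro.from_euler('z',p[3]);out=[]
    for f,u,m in obs: out+=list(fproj(f,R.apply(m)+p[:3])-u)
    return np.array(out+[(p[3]-.234)*200])
s=least_squares(res,[.502,-.13,.13,.234]);print(s.x,s.fun[:-1].reshape(-1,2))
p=s.x;R=Ro.from_euler('z',p[3])
for z0 in(.126,.130,.134):
  q=np.r_[p[:2],z0]
  print(z0,[((fproj(f4,R.apply(m)+q)-[260,0])*1.818).round(0) for m in([.034,.030,.0095],[-.034,.030,.0095],[-.034,.03,-.012],[-.04,.04,.047],[-.034,.04,.047],[-.04,-.077,.017],[-.04,-.077+.01,.017])])
a=cv2.imread('pics/w4.png')[150:290,390:520]
cv2.imwrite('pics/w4c.png',cv2.resize(a,(557,600),interpolation=cv2.INTER_CUBIC))
```

```text
[ 0.5021 -0.129   0.124   0.2309] [[-1.0224 -0.4575]
 [ 0.5863  0.3284]
 [-0.4621 -0.4567]
 [ 1.0146  0.6835]]
0.126 [array([290., 315.]), array([273., 447.]), array([259., 431.]), array([281., 491.]), array([283., 480.]), array([439., 455.]), array([426., 456.])]
0.13 [array([293., 316.]), array([276., 450.]), array([261., 434.]), array([284., 495.]), array([286., 483.]), array([443., 457.]), array([430., 458.])]
0.134 [array([297., 318.]), array([279., 453.]), array([264., 437.]), array([288., 500.]), array([290., 487.]), array([447., 460.]), array([434., 461.])]
```

View pics/w4c.png

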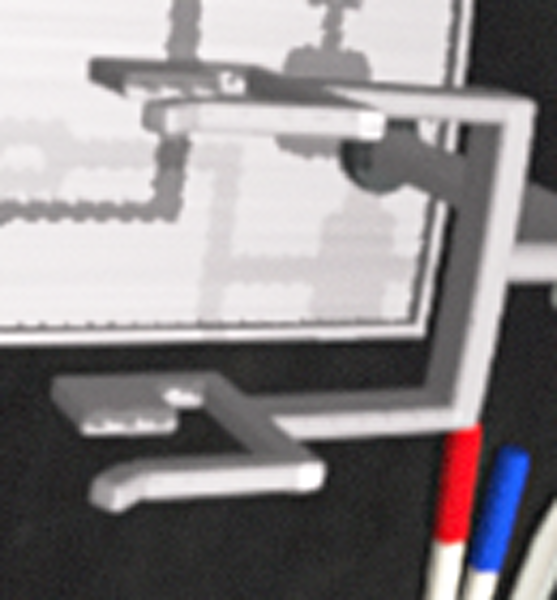

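The crop shows the lower hook's nose top with its front end at (82,424) and rear end at (175,415), the lip's rear top end at (322,476), and the upper lip's rear end at (383,124). Refining with these sharper corners.

Run:
```python
from h import *
import pickle
from scipy.optimize import least_squares
np.set_printoptions(precision=4,suppress=True)
f2=pickle.load(open('w2.pkl','rb'));f4=pickle.load(open('w4.pkl','rb'))
c4=lambda p:np.array(p)/4.285+[390,150]; c2=lambda p:np.array(p)/3+[270,70]
obs=[(f4,c4((82,424)),[-.037,.03,.0095]),(f4,c4((175,415)),[-.037,.0065,.0095]),(f4,c4((322,476)),[-.037,-.014,.0415]),(f4,c4((383,124)),[.037,-.014,.0415]),
(f4,c4((112,495)),[-.037,.04,.044]),(f2,c2((310,327)),[-.037,-.014,.0415]),(f2,c2((137,85)),[.037,.04,.044]),(f2,c2((135,328)),[-.037,.04,.044])]
def res(p):
    R=Ro.from_euler('z',p[3]);out=[]
    for f,u,m in obs: out+=list(fproj(f,R.apply(m)+p[:3])-u)
    return np.array(out+[(p[3]-.234)*200])
s=least_squares(res,[.502,-.13,.13,.234],loss='soft_l1');print(s.x,res(s.x)[:-1].reshape(-1,2))
print(np.sqrt(np.diag(np.linalg.inv(s.jac.T@s.jac))))
p=s.x;R=Ro.from_euler('z',p[3])
print('tcp pre y+80',R.apply([0,.08,.0215+.0477])+p[:3])
plan(R.apply([0,.08,.0215+.0477])+p[:3],.234)
```

```text
[ 0.502  -0.129   0.1251  0.2332] [[ 0.3905 -0.494 ]
 [ 0.5912  0.7876]
 [ 0.0962 -0.3344]
 [ 0.251  -0.0691]
 [-2.6972 -0.2937]
 [-0.5229  0.0064]
 [-0.4774 -0.2555]
 [ 1.187   1.2   ]]
[0.0004 0.0008 0.0014 0.0045]
tcp pre y+80 [ 0.4835 -0.0511  0.1943]
offset [-0.0169  0.1456  0.1502] turn [-0.0006  0.0009  0.0005] rows 3.0
```

The fit gives a seated axis near (0.502, -0.129, 0.125), yaw 0.233, with residuals under about 1 px apart from two lip-tip points (up to 2.7 px). Height agrees with the low end of the ±4 mm range. Going to the pre-insert pose.

Request:
{"api": "carry_out", "payload": {
  "offset": [
    [-0.008,0.06,0.05],
    [-0.017,0.1,0.1],
    [-0.017,0.145,0.148],
    [-0.017,0.145,0.148],
    [-0.017,0.145,0.148],
    [-0.017,0.145,0.148],
    [-0.017,0.145,0.148]
  ],
  "turn": [
    [0,0,0],
    [0,0,0],
    [0,0,0],
    [0,0,0],
    [0,0,0],
    [0,0,0],
    [0,0,0]
  ]
}}

```text
clock: 6.7
tcp_pos: [0.4844, -0.0507, 0.1972]
orientation: [-3.12, -0.369, -0.003]
contact_force: [0.4, -0.1, -2.8]
grip_width: 0.0114
```

```bash
cat >> h.py <<'E'
S=np.array([.502,-.129,.126]);RS=Ro.from_euler('z',.233)
def stand():
    o=r.get_obs();p=RS.inv().apply(o['tcp_pos']-[0,0,.0477]-S)
    print('rod in seat frame mm',(p*1000).round(1),'F',RS.inv().apply(o['contact_force']).round(2),'ori',o['orientation'].round(4),'t',o['clock'])
E
python3 - <<'E'
from h import *
import pickle
f=shot('wrist','w5.png');pickle.dump(f,open('w5.pkl','wb'))
stand();o=r.get_obs();plan(RS.apply([0,.045,.0215])+S+[0,0,.0477],.233)
a=cv2.imread('pics/w5.png')[100:420,200:560];cv2.imwrite('pics/w5b.png',cv2.resize(a,(675,600),interpolation=cv2.INTER_CUBIC))
E
```

```text
rod in seat frame mm [ 0.8 80.  23.4] F [-0.53  0.49 -3.01] ori [3.1198e+00 3.6840e-01 2.6000e-03] t 6.75
offset [-0.0017  0.0701  0.0039] turn [ 0.0002 -0.0011  0.0014] rows 1.0
```

View pics/w5b.png

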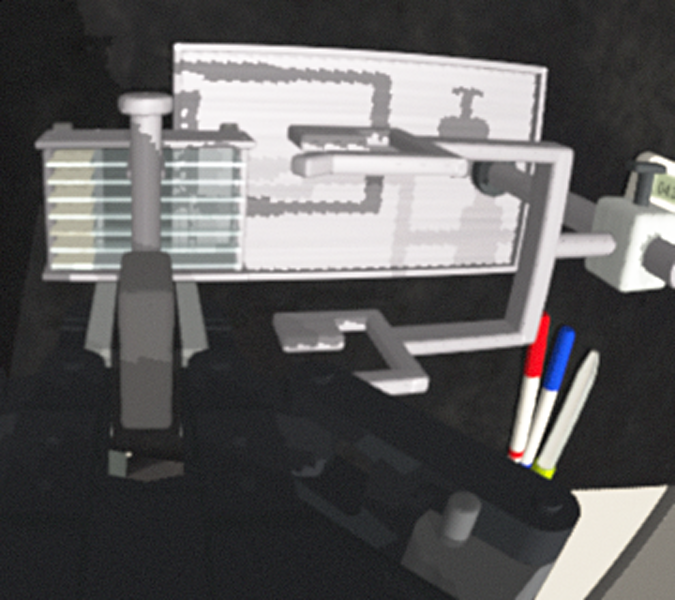

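Rack and hooks are lined up: rod at view x 146, mouths to its right at (290,150) and (275,330). Advancing slowly while watching force.

Request:
{"api": "carry_out", "payload": {
  "offset": [
    [-0.002,0.02,0.003],
    [-0.002,0.04,0.003],
    [-0.002,0.06,0.003],
    [-0.002,0.075,0.003],
    [-0.002,0.085,0.003],
    [-0.002,0.095,0.003],
    [-0.002,0.105,0.003],
    [-0.002,0.11,0.003]
  ],
  "turn": [
    [0,0,0],
    [0,0,0],
    [0,0,0],
    [0,0,0],
    [0,0,0],
    [0,0,0],
    [0,0,0],
    [0,0,0]
  ]
}}

```text
clock: 7.55
tcp_pos: [0.4955, -0.1063, 0.1948]
orientation: [3.12, 0.365, -0.0]
contact_force: [-0.9, -0.4, -2.4]
grip_width: 0.0114
```

Run:
```python
from h import *
stand()
f=shot('wrist','w6.png');a=cv2.imread('pics/w6.png')[100:330,250:530];cv2.imwrite('pics/w6b.png',cv2.resize(a,(730,600),interpolation=cv2.INTER_CUBIC))
import pickle;pickle.dump(f,open('w6.pkl','wb'));stand()
```

```text
rod in seat frame mm [-1.1 23.6 21.1] F [-0.93 -0.16 -2.43] ori [ 3.1203  0.3651 -0.    ] t 7.55
rod in seat frame mm [-1.1 23.4 21.1] F [-0.29 -0.35 -2.78] ori [3.1202e+00 3.6470e-01 1.0000e-04] t 7.6
```

View pics/w6b.png

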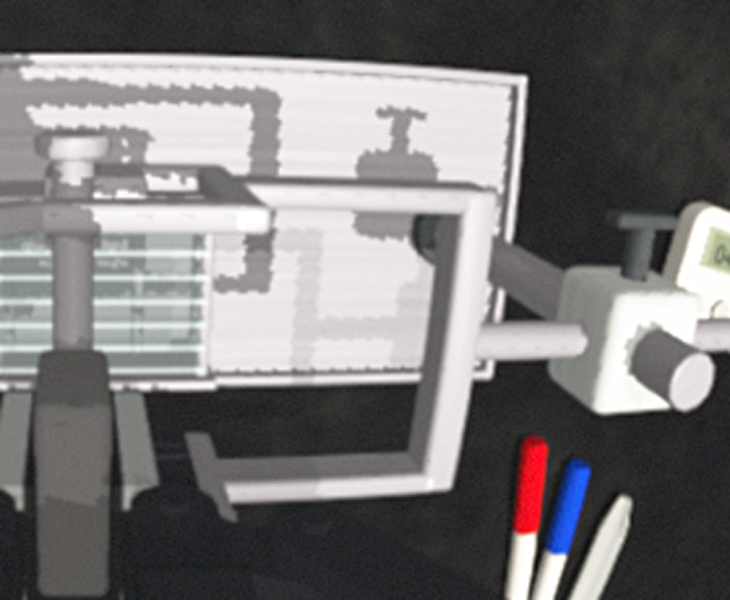

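The rod is inside the mouth under the upper lip (rod at view x 72, lip ending at 270), without contact. Creeping on.

Request:
{"api": "carry_out", "payload": {
  "offset": [
    [0.001,0.006,0],
    [0.001,0.012,0],
    [0.002,0.018,0],
    [0.002,0.023,0],
    [0.002,0.028,0],
    [0.002,0.032,0],
    [0.002,0.036,0],
    [0.002,0.038,0]
  ],
  "turn": [
    [0,0,0],
    [0,0,0],
    [0,0,0],
    [0,0,0],
    [0,0,0],
    [0,0,0],
    [0,0,0],
    [0,0,0]
  ]
}}

```text
clock: 8.4
tcp_pos: [0.5008, -0.1243, 0.1948]
orientation: [3.12, 0.365, -0.0]
contact_force: [-0.4, -0.1, -3.3]
grip_width: 0.0113
```

```bash
python3 -c "
from h import *
stand()"
```

```text
rod in seat frame mm [-0.1  4.8 21.1] F [-0.45  0.03 -3.29] ori [ 3.1202e+00  3.6530e-01 -1.0000e-04] t 8.4
```

Request:
{"api": "carry_out", "payload": {
  "offset": [
    [0,0.001,0],
    [0,0.002,0],
    [0,0.003,0],
    [0,0.004,0],
    [0,0.005,0],
    [0,0.006,0],
    [0,0.007,0],
    [0,0.008,0]
  ],
  "turn": [
    [0,0,0],
    [0,0,0],
    [0,0,0],
    [0,0,0],
    [0,0,0],
    [0,0,0],
    [0,0,0],
    [0,0,0]
  ]
}}

```text
clock: 9.2
tcp_pos: [0.5017, -0.128, 0.1948]
orientation: [-3.12, -0.366, -0.0]
contact_force: [-0.7, 0.8, -3.1]
grip_width: 0.0114
```

```bash
python3 -c "
from h import *
stand()"
```

```text
rod in seat frame mm [-0.   1.1 21.1] F [-0.46  0.95 -3.13] ori [-3.1202 -0.3656 -0.    ] t 9.2
```

Request:
{"api": "carry_out", "payload": {
  "offset": [
    [0,0.001,0],
    [0,0.002,0],
    [0,0.003,0],
    [0,0.004,0],
    [0,0.004,0]
  ],
  "turn": [
    [0,0,0],
    [0,0,0],
    [0,0,0],
    [0,0,0],
    [0,0,0]
  ]
}}

```text
clock: 9.7
tcp_pos: [0.5022, -0.13, 0.1948]
orientation: [3.12, 0.365, 0.0]
contact_force: [0.2, 0.1, -2.8]
grip_width: 0.0113
```

```bash
python3 -c "
from h import *
stand()"
```

```text
rod in seat frame mm [-0.1 -1.  21.1] F [ 0.16  0.02 -2.76] ori [3.1202 0.3654 0.    ] t 9.7
```

Request:
{"api": "carry_out", "payload": {
  "offset": [
    [0,0.001,0],
    [0,0.002,0],
    [0,0.003,0],
    [0,0.003,0]
  ],
  "turn": [
    [0,0,0],
    [0,0,0],
    [0,0,0],
    [0,0,0]
  ]
}}

```text
clock: 10.1
tcp_pos: [0.5024, -0.1309, 0.1948]
orientation: [-3.12, -0.366, 0.0]
contact_force: [-1.4, 2.0, -2.1]
grip_width: 0.0112
```

```bash
python3 -c "
from h import *
stand()"
```

```text
rod in seat frame mm [-0.  -1.9 21.1] F [-0.86  2.29 -2.13] ori [-3.1196e+00 -3.6590e-01  4.0000e-04] t 10.1
```

Contact with the back wall: +2.3 N along stand y at -1.9 mm, just where the -2 mm stop should be. Backing off about 2 to 3 mm to mid-throat, then lowering.

Request:
{"api": "carry_out", "payload": {
  "offset": [
    [0,-0.003,0],
    [0,-0.0055,0],
    [0,-0.0055,0],
    [0,-0.0055,0.005],
    [0,-0.0055,0.01],
    [0,-0.0055,0.014],
    [0,-0.0055,0.017],
    [0,-0.0055,0.019]
  ],
  "turn": [
    [0,0,0],
    [0,0,0],
    [0,0,0],
    [0,0,0],
    [0,0,0],
    [0,0,0],
    [0,0,0],
    [0,0,0]
  ]
}}

```text
clock: 10.9
tcp_pos: [0.5018, -0.1287, 0.1851]
orientation: [-3.12, -0.366, 0.0]
contact_force: [-0.2, 0.2, -3.1]
grip_width: 0.0107
```

```bash
python3 -c "
from h import *
stand()"
```

```text
rod in seat frame mm [-0.1  0.4 11.4] F [-0.16  0.19 -3.1 ] ori [-3.1201e+00 -3.6560e-01  4.0000e-04] t 10.9
```

Request:
{"api": "carry_out", "payload": {
  "offset": [
    [0,0,0.002],
    [0,0,0.004],
    [0,0,0.006],
    [0,0,0.008],
    [0,0,0.01],
    [0,0,0.012],
    [0,0,0.014],
    [0,0,0.015]
  ],
  "turn": [
    [0,0,0],
    [0,0,0],
    [0,0,0],
    [0,0,0],
    [0,0,0],
    [0,0,0],
    [0,0,0],
    [0,0,0]
  ]
}}

```text
clock: 11.7
tcp_pos: [0.5019, -0.1287, 0.1777]
orientation: [-3.12, -0.366, 0.0]
contact_force: [0.3, 0.3, -2.9]
grip_width: 0.011
```

```bash
python3 -c "
from h import *
stand()"
```

```text
rod in seat frame mm [-0.   0.4  4. ] F [ 0.33  0.25 -2.95] ori [-3.1202e+00 -3.6570e-01  1.0000e-04] t 11.7
```

Request:
{"api": "carry_out", "payload": {
  "offset": [
    [0,0,0.001],
    [0,0,0.002],
    [0,0,0.003],
    [0,0,0.004],
    [0,0,0.005],
    [0,0,0.005]
  ],
  "turn": [
    [0,0,0],
    [0,0,0],
    [0,0,0],
    [0,0,0],
    [0,0,0],
    [0,0,0]
  ]
}}

```text
clock: 12.3
tcp_pos: [0.5019, -0.1287, 0.1752]
orientation: [-3.12, -0.366, 0.0]
contact_force: [-0.6, -0.5, -3.0]
grip_width: 0.0111
```

```bash
python3 -c "
from h import *
stand()"
```

```text
rod in seat frame mm [-0.1  0.4  1.5] F [-0.7  -0.37 -2.97] ori [-3.1202e+00 -3.6550e-01  2.0000e-04] t 12.3
```

Request:
{"api": "carry_out", "payload": {
  "offset": [
    [0,0,0.001],
    [0,0,0.002],
    [0,0,0.003],
    [0,0,0.003]
  ],
  "turn": [
    [0,0,0],
    [0,0,0],
    [0,0,0],
    [0,0,0]
  ]
}}

```text
clock: 12.7
tcp_pos: [0.502, -0.1287, 0.1739]
orientation: [3.12, 0.366, 0.0]
contact_force: [-0.9, 0.2, -0.2]
grip_width: 0.0114
```

```bash
python3 -c "
from h import *
stand()"
```

```text
rod in seat frame mm [0.  0.3 0.2] F [-0.8   0.42 -0.19] ori [3.1202e+00 3.6560e-01 2.0000e-04] t 12.7
```

Request:
{"api": "carry_out", "payload": {
  "offset": [
    [0,0,0.0005],
    [0,0,0.0005],
    [0,0,0.0005]
  ],
  "turn": [
    [0,0,0],
    [0,0,0],
    [0,0,0]
  ]
}}

```text
clock: 13.0
tcp_pos: [0.502, -0.1287, 0.1737]
orientation: [3.12, 0.366, 0.0]
contact_force: [-0.9, 0.2, 0.8]
grip_width: 0.0111
```

```bash
python3 -c "
from h import *
stand();print(r.get_obs()['moment'])"
```

```text
rod in seat frame mm [0.1 0.3 0. ] F [-0.79  0.35  0.81] ori [3.1201e+00 3.6560e-01 4.0000e-04] t 13.0
[-0.01174119  0.13265269 -0.00870869]
```

Seated: the stand carries the whole weight plus about 1 N. Releasing.

Request:
{"api": "carry_out", "payload": {
  "offset": [
    [0,0,0],
    [0,0,0],
    [0,0,0],
    [0,0,0],
    [0,0,0],
    [0,0,0],
    [0,0,0],
    [0,0,0]
  ],
  "turn": [
    [0,0,0],
    [0,0,0],
    [0,0,0],
    [0,0,0],
    [0,0,0],
    [0,0,0],
    [0,0,0],
    [0,0,0]
  ],
  "hand": 0.5
}}

```text
clock: 13.8
tcp_pos: [0.5019, -0.1287, 0.1736]
orientation: [3.12, 0.366, 0.0]
contact_force: [-0.7, 0.1, -0.7]
grip_width: 0.0429
```

Run:
```python
from h import *
stand();f=shot('wrist','w7.png')
a=cv2.imread('pics/w7.png')[60:360,150:510];cv2.imwrite('pics/w7b.png',cv2.resize(a,(720,600),interpolation=cv2.INTER_CUBIC))
```

```text
rod in seat frame mm [-0.   0.3 -0.1] F [-0.68  0.28 -0.71] ori [3.1202e+00 3.6560e-01 1.0000e-04] t 13.8
```

View pics/w7b.png

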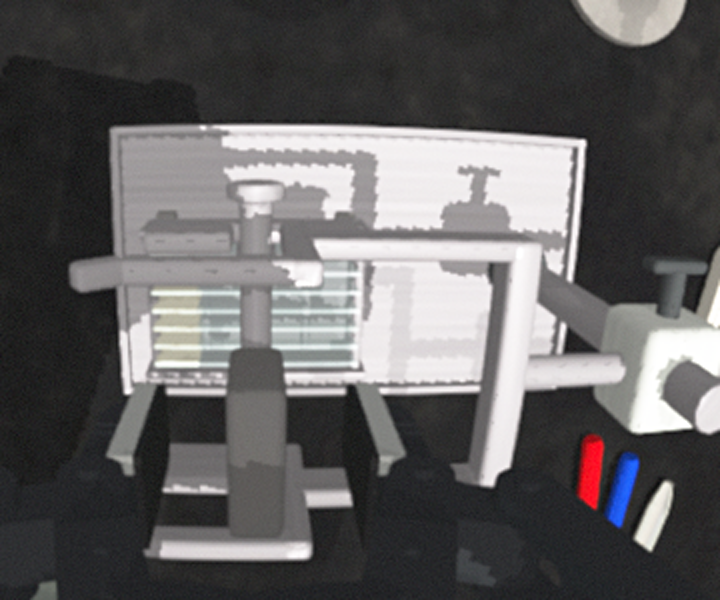

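The rod sits in the throats behind the nose (view x 256, crossing the lip's line at y 270). The block stands upright and free between the open jaws. Withdrawing straight up.

Request:
{"api": "carry_out", "payload": {
  "offset": [
    [0,0,-0.01],
    [0,0,-0.03],
    [0,0,-0.06],
    [0,0,-0.1],
    [0,0,-0.15],
    [0,0,-0.2],
    [0,0,-0.2],
    [0,0,-0.2]
  ],
  "turn": [
    [0,0,0],
    [0,0,0],
    [0,0,0],
    [0,0,0],
    [0,0,0],
    [0,0,0],
    [0,0,0],
    [0,0,0]
  ]
}}

```text
clock: 14.65
tcp_pos: [0.5022, -0.1287, 0.2745]
orientation: [3.12, 0.365, 0.003]
contact_force: [0.0, 0.0, -0.9]
grip_width: 0.0428
```

Run:
```python
from h import *
f=shot('wrist','w8.png');g=shot('wrist')
print(np.abs(f['pixels'].astype(int)-g['pixels'])[50:330].mean(), np.abs(f['R']-np.array(g['R'])).max())
a=cv2.imread('pics/w8.png')[60:360,150:510];cv2.imwrite('pics/w8b.png',cv2.resize(a,(720,600),interpolation=cv2.INTER_CUBIC))
n=RS.apply([0,0,.05+.013])+S; print('pred px in crop grip top',(fproj(f,n)-[150,60])*2,'collars',[(fproj(f,RS.apply([x,0,0])+S)-[150,60])*2 for x in(.051,-.051)])
print(r.get_obs()['contact_force'])
```

```text
5.352255527210884 0.0017813396410413795
pred px in crop grip top [256.04937766 321.22876414] collars [array([255.79832838, 158.56116433]), array([255.546332  , 382.09600489])]
[ 0.6569378   1.05095778 -1.00879635]
```

Request:
{"api": "carry_out", "payload": {
  "offset": [
    [0,0,0],
    [0,0,0],
    [0,0,0],
    [0,0,0],
    [0,0,0],
    [0,0,0]
  ],
  "turn": [
    [0,0,0],
    [0,0,0],
    [0,0,0],
    [0,0,0],
    [0,0,0],
    [0,0,0]
  ]
}}

```text
clock: 15.35
tcp_pos: [0.5019, -0.1286, 0.2735]
orientation: [-3.12, -0.366, 0.0]
contact_force: [-0.5, 0.1, 0.7]
grip_width: 0.0429
```

Run:
```python
from h import *
f=shot('wrist')
for q in('grip','rack'):
    for d in look_for(q,'wrist')[:2]:
        w=world(f,d['xyz']);print(q,d['score'],(RS.inv().apply(w-S)*1000).round(1))
a=cv2.imread('pics/w8.png',0)
b=cv2.cvtColor(f['pixels'],cv2.COLOR_RGB2GRAY)
for nm,(x,y) in dict(gripblk=(278,220),collar=(278,140),plate=(360,130)).items():
    t=a[y-25:y+25,x-30:x+30];m=cv2.matchTemplate(b[y-40:y+40,x-45:x+45],t,cv2.TM_CCOEFF_NORMED);_,v,_,l=cv2.minMaxLoc(m);print(nm,round(v,3),np.array(l)-15)
# rod/grip edges: axis line of dark/bright columns vs predicted column 278
row=b[215:225,240:320].mean(0).round();print(row)
print(b[136:146,255:300].mean(0).round())
```

```text
grip 0.74 [  2.7   3.3 -49.3]
grip 0.64 [-73.9 261.8 -97.5]
rack 0.77 [-71.6 256.6 -93.4]
rack 0.74 [  0.2   3.6 -47.9]
gripblk 0.984 [0 0]
collar 0.97 [0 0]
plate 0.994 [1 0]
[203. 199. 197. 202. 205. 205. 205. 204. 200. 203. 205. 205. 206. 206.
 202. 204. 206. 206. 206. 204. 198. 198. 204. 206. 205. 206. 204. 203.
 202. 158. 110. 101. 107. 108. 110. 112. 112. 112. 109. 109. 108. 108.
 112. 118. 112. 102. 132. 199. 211. 208. 208. 209. 203. 205. 208. 207.
 208. 210. 208. 207. 207. 207. 207. 208. 208. 202. 206. 207. 207. 207.
 208. 202. 206. 207. 207. 207. 209. 207. 206. 206.]
[148. 150. 148. 149. 150. 149. 149. 148. 153. 172. 180. 180. 178. 166.
 152. 151. 157. 164. 174. 184. 190. 197. 202. 203. 201. 195. 192. 187.
 175. 173. 180. 188. 206. 219. 218. 212. 209. 214. 219. 220. 220. 217.
 212. 211. 215.]
```

The rack is motionless between pictures. The grip block is centred at column 277.5 (predicted 278), so it hangs upright. Handing in.

```bash
python3 -c "
from h import *
print(r.hand_in());print(r.get_obs()['clock'])"
```

```text
the job is handed in; nothing more can be done
None
the job is handed in; nothing more can be done
```

The rack is hanging on the stand's twin hooks, and I handed the job in at about 15.4 s of the 45 s allowed. The hand-in reports no verdict.

- **Placing:** I pinched the steel rack by its grip block and brought the rod in sideways under the lips. It met the back wall at about 2.3 N. I backed off about 2 mm to mid-throat and lowered it until the stand carried the whole weight plus about 1 N (measured at the wrist). Then I opened the jaws and withdrew straight up.
- **Last checks:** In two wrist pictures 0.7 s apart the rack did not move, and the block's centre was within half a pixel of where an upright, seated rack should show. The rod seated at a world height of about 0.126 m, about 4 mm below nominal and inside the allowed range.
- **Disagreements:** The first hook-height fit gave 0.118 m because I had marked the wrong nose edge. A refit gave 0.125 m, and touch gave 0.126 m. The networks put the hanging rack 3 to 4 mm off along y, which is within their stated accuracy.
- **Not checked:** The final picture could not be viewed because the 12-picture limit was reached, so the last check was by numbers only. I did not measure the dish, timer and tube again at the end; the arm went near none of them.

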